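# Shut the junction box lid and snap the sealing cap onto its stud

## Task

Push the hinged lid of the junction box down until it snaps fully shut in its spring catch, so that the stud comes up through the hole in the lid. Then pick up the flanged sealing cap and press it, mouth down, straight onto the stud until it clicks and sits home on the collar, with the lid still shut. Do not let go: finish while your gripper is still firmly pressing the cap down, and leave the other things on the bench where they are.

Things in the scene. Friction and masses are not known exactly. Their poses are not given: they have to be found in the camera images.
- enclosure: Light plastic junction box, fixed to the bench: 140 mm long (its x), 100 mm wide (its y), 60 mm high with the lid shut. Origin: centre of its underside, on the bench. Its x axis points from the hinge side (nearer the robot) to the catch side, z up. A catch block 34 mm wide, 58 mm high, stands out 21 mm beyond the far end, and a cable gland sticks out 18 mm at 28 mm height on the -y side.
- lid (a joint): Hinge of the box's lid, rad: 0 = shut, grows as the free (far) edge rises. The lid is a plate 140 x 100 x 6 mm, hinged at the box's near (-x) upper edge. It starts raised between 0.6 and 1.0 and stays where it is left (friction, about 2 N at mid-lid). It meets the spring catch at about 0.05 rad; a further push, about 8 to 15 N at mid-lid in all, snaps it down to 0, where the catch keeps it. It can be pushed shut straight downward at the mid-lid push spot.
- lid_hinge (a point): The hinge line's middle: 70 mm to -x of the box's origin, 57 mm above the bench.
- lid_push (a point): Push spot on the lid's upper face, midway across, 68 mm from the hinge line (moves with the lid); when the lid is shut it lies 2 mm to -x of the box's origin, 60 mm above the bench. There is bare lid 20 mm around it.
- stud_seat (a point): Centre of the top face of the stud's round collar (24 mm across), where the cap comes to rest: 42 mm to +x of the box's origin, 62 mm above the bench, 2 mm proud of the shut lid. It is fixed to the box; axes as the box. From it a 10 mm thick round-ended stud stands 21 mm up, with a springy snap bulb 17.6 mm across centred 7 mm above the collar. It stands in a 29 mm hole of the lid, 112 mm from the hinge.
- collar: The stud's collar, a dark ring 24 mm across, fixed to the box; origin at the centre of its top face (same point as stud_seat).
- cap_grip (a point): The sealing cap, a loose grey plastic part that stands upright on the bench, mouth down: a ribbed round barrel 28 mm in diameter on a thin round flange 36 mm across and 3.5 mm thick at the bottom; 48 mm high, 20 to 40 g. This point is on its axis, 28 mm above its underside, where to take the barrel so that the fingertips stay above the flange and the lid. z up along the axis.
- cap_mouth (a point): Centre of the cap's underside (28 mm below cap_grip), the mouth of its bore: 14.6 mm wide at the lip, 20 mm wide and 42 mm deep behind it. The lip meets the stud's bulb when the underside is about 10 mm above the collar; some 5 to 12 N pushes it over, the force drops at about 3 mm, and it comes to rest on the collar at 0.
- cap: The whole cap; origin at the centre of its underside (same point as cap_mouth), z up its axis. Cap, gland and locknut stand in a loose row that leads away from the robot (along x), 50 mm or more apart, in any order, between the box and the tray.
- gland: Bystander: loose grey cable gland, hexagonal, stepped, 38 mm high, 29 mm across, no flange at the foot, dark hole in its top. Origin: centre of its underside.
- locknut: Bystander: loose flat grey ring nut, 38 mm across, 8 mm high. Origin: centre of its underside.
- tray: Bystander: black parts tray with terminal blocks, fixed, 150 x 110 x 40 mm. Origin: centre of its underside.
- screwdriver: Bystander: loose screwdriver lying beyond the box.
- wrench: Bystander: loose steel wrench lying at the right.
- housing: Bystander: loose open light plastic housing without a lid, 80 x 75 x 50 mm, at the far right. Origin: centre of its underside.
- label_roll: Bystander: upright roll of labels, 80 mm across, 70 mm high, at the left. Origin: centre of its underside.
Things that resemble listed ones, but are neither listed nor needed, are in the scene too. What is shaped like the enclosure but brown or yellow is not meant.

How it is judged:
On the way, in this order (a step that is already met when the one before it is completed fails the run):
1. the lid is snapped shut in its catch (value of joint lid below 0.016 rad), for 0.3 s.
2. the cap is snapped home on the stud, the lid shut (z of cap_mouth in the frame of stud_seat between -0.004 and 0.002 m and horizontal distance between cap_mouth and stud_seat below 0.004 m and angle between cap's own z axis and vertical below 0.1 rad and value of joint lid below 0.016 rad), for 0.2 s.
At the end, for the whole second after the job is handed in: The lid is shut (below 0.016 rad); the cap's underside is within 2 mm of the collar's top, within 4 mm of the stud's axis, upright to 0.1 rad and at rest; the gripper's fingers still touch it (over 2 N) and it is still pressed on the collar with more than 5 N (all of step 2 and contact force between cap and collar above 5 N and contact force between the fingers and cap above 2 N and linear speed of cap below 0.02 m/s); the arm keeps its last pose, push and grip.
It fails at once if another thing on the bench is moved by more than 30 mm (distance of any of gland, locknut, screwdriver, wrench, housing, label_roll from where it was at the start of the episode above 0.03 m).
It also fails if it takes over 64 s, if anything falls off the work surface, if the arm or the gripper's body presses on something with over 40 N, if the wrist force passes 120 N, or if a joint passes its speed limit or range.

## Robot

A 6-joint arm with a two-finger parallel gripper is mounted at the origin on the work surface. World frame = base frame: x ahead of the robot, y to its left, z up, the work surface at z = 0. Lengths are in m, angles in rad, forces in N, time in s.
With the tool pointing down it reaches from about 0.225 to 0.875 m from the base axis. Payload 3.4 kg.
Tool frame: the origin (TCP) lies on the centre line of the jaws, within the pads' length; the fingertips stand 19 mm ahead of it and the grasp point (between the pads) is the TCP (robot.tip_reach is the z of the fingertips in the tool frame, in m); z points along the fingers, y is the line along which they close (so a half turn about z gives the same grasp; the last joint's range is limited). The gripper opens to 85 mm and grips with 20 to 120 N. Pads are 22 mm wide; open, the fingers measure 114 mm over their backs; the gripper's body (76 mm by 85 mm) begins 54 mm behind the grasp point. The pads swing forward as they close: fully open they stand 13 mm farther back than shut.
Start: joints at [-1.404, 0.276, 1.505, -0, 1.361, -0.121], TCP at [0.163, -0.551, 0.25] pointing down, gripper open.
Joint ranges: [-2.89, 2.89], [-0.75, 2.08], [0.22, 2.7], [-1.18, 4.32], [0.11, 2.71], [-2.7, 2.7]. Speed limits (rad/s): [2.57, 2.57, 3.14, 3.14, 3.14, 3.14].

## Interface

Orientations are given as a unit quaternion [w, x, y, z].
In Python, from plant import robot gives the robot as it stands.
- The arm moves only by the shell command python3 -m handwheel 'ROWS' [OPENING] [FORCE]. ROWS is JSON, one flat list of numbers, 6 for each row, row after row: the shift along the tool's x, y, z in m, then the turn, a rotation vector about the tool's x, y, z in rad. A call has 1 to 8 rows; each row is the pose to reach, as a shift and turn from the pose commanded when the call began, along the tool's axes at that moment; what a row does not reach only later rows make up. A row lasts 1/10 s, in which the tool goes at most 50 mm and 8.59 degrees, less where a joint would pass 70% of its speed; a pose out of reach is approached as far as the arm can. A call with a gripper value outside its range is refused whole. OPENING is the finger opening in m, from 0 to 0.0854, set as the call begins (- or left out, the last holds). The fingers move at their own pace and stop on an object; FORCE is the grip in N (left out, the last holds). Time passes only in rows, so rows that repeat a pose let the fingers close. It gives the time, the measured TCP pose, the force, the opening and the grip force at its end, in the units of the state.
- robot.sense(): the state, without advancing time (a new reading comes with each control period).
- robot.grab_frame(name): name is "side" or "top" or "wrist"; returns a dict with "frame" (480x640x3 uint8, red, green, blue), "camera_matrix" (3x3 intrinsics, pixels), "R" (3x3) and "t" (3): a world point X has camera coordinates R X + t. Camera axes: x right, y down, z forward; pixel columns grow to the right and rows downward; lengths in m; the calibration is good to about 2 mm. A picture is of the moment at which its call begins. There is no depth.
- robot.hand_in(): hands the job in; it is judged then, once.
The state is a dict: "time": time; "q": joint angles; "joint_velocities": joint speeds; "joint_torque": joint torques, N m; "ee_pos": TCP position; "eef_rot": TCP orientation; "force": force on the tool from outside, world axes, zero at the start; "ft_torque": the same for the moment, N m; "opening": opening from 0.0 (shut) to 1.0 (fully open); "gripper_force": force on a finger pad.
Only numpy, scipy, OpenCV 4.12 (cv2) and the standard library are available. Lean on these libraries where they do the work, as an engineer would, in place of code of your own. Each camera call takes 0.05 s, during which the arm holds its last target. There are 200 camera calls.

## Working session

There is one attempt and no reset: what is moved stays moved. The work goes in short steps, Python scripts to look and compute and a shell command to move; the robot and the scene stay as the last step left them, time stands still between calls to the robot, and variables do not carry over. Pictures are saved under pics/ and viewed, at most 10 in all, crops included, and the job is handed in when it is done.

```bash
ls; mkdir -p pics; cat > h.py <<'E'
import numpy as np,cv2
from plant import robot
from scipy.spatial.transform import Rotation as Ro
def grab(n):
    f=robot.grab_frame(n); return f['frame'],np.array(f['camera_matrix']),np.array(f['R']),np.array(f['t'])
def ray(c,u,v,z):
    _,K,R,t=c; o=-R.T@t; d=R.T@np.linalg.inv(K)@[u,v,1]; return o+d*(z-o[2])/d[2]
def proj(c,X):
    _,K,R,t=c; p=K@(R@np.array(X)+t); return p[:2]/p[2]
def save(n,im): cv2.imwrite('pics/'+n,im[:,:,::-1])
E
python3 - <<'E'
from h import *
for n in('top','side'):
    c=grab(n); save(n+'0.png',c[0]); np.savez(n+'0',*c); print(n,-c[2].T@c[3],c[1][0,0])
print(robot.sense())
E
```

```text
pics
top [ 3.64805797e-01 -8.60938826e-05  1.36105302e+00] 555.4274190934274
side [-0.11311257  0.61819216  1.08290505] 615.9325024325149
{'time': 0.1, 'q': array([-1.40396029e+00,  2.76536849e-01,  1.50600340e+00,  1.25337361e-05,
        1.36067629e+00, -1.21023149e-01]), 'joint_velocities': array([ 4.85922831e-04, -7.85354257e-04, -3.52350853e-03,  8.54888767e-05,
       -2.03482392e-04,  6.09049242e-04]), 'joint_torque': array([ 6.54511005e-04, -4.17701590e+01, -2.46404314e+01, -2.45226929e-04,
        5.70569246e-03,  3.17710658e-06]), 'ee_pos': array([ 0.16315707, -0.55091944,  0.24952451]), 'eef_rot': array([-8.11867901e-04,  9.89659866e-01,  1.43431829e-01, -1.24706833e-05]), 'force': array([-0.08300455,  0.36471445,  1.21758346]), 'ft_torque': array([-0.00301562, -0.02453394, -0.01421567]), 'gripper_force': 0.0, 'opening': 1.002929689090081}
```

View pics/top0.png

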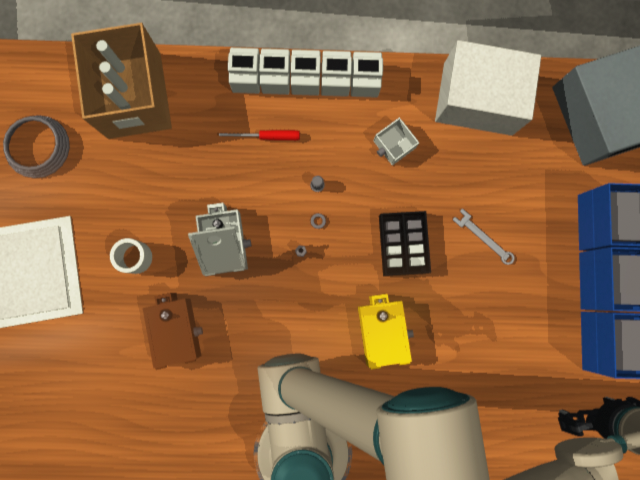

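View pics/side0.png

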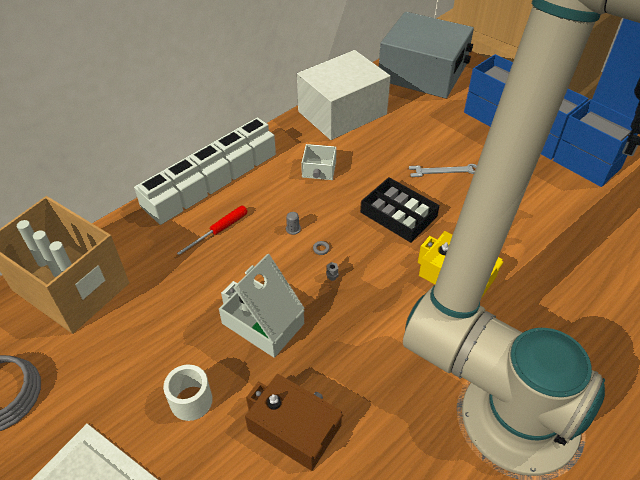

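The pictures show the grey box with its raised lid at top (218,240), and the lid hole and stud at about (217,224). Candidates for the cap:
- **Top (317,183), side (293,222):** tall barrel, flanged.
- **Top (319,221):** flat ring, so the locknut.
- **Top (301,251), side (332,270):** hexagonal with a dark hole, so the gland.
- **Studs on the brown box (165,315) and yellow box (383,316):** decoys.

I choose (317,183) and will check it in a crop.

```bash
python3 - <<'E'
from h import *
L=lambda n:[np.load(n+'0.npz')['arr_%d'%i] for i in range(4)]
T,S=L('top'),L('side')
a=cv2.resize(T[0][170:290,180:340],(800,600),interpolation=cv2.INTER_CUBIC)
b=cv2.resize(S[0][200:360,200:360],(600,600),interpolation=cv2.INTER_CUBIC)
a=cv2.resize(a,(400,300)) 
# montage: top crop x2.5 (from 180,170), side crop x2.5(from 200,200)
m=np.zeros((600,800,3),np.uint8)
m[:480,:]=0
a=cv2.resize(T[0][170:290,180:260],None,fx=5,fy=5,interpolation=cv2.INTER_CUBIC)
b=cv2.resize(S[0][205:285,270:350],None,fx=5,fy=5,interpolation=cv2.INTER_CUBIC)
m[:600,:400]=a; m[:400,400:]=b
save('crop0.png',m)
for u,v in((317,183),(319,221),(301,251)): print(ray(T,u,v,.04))
print(ray(S,293,232,0),ray(S,293,214,.048))
E
```

```text
[ 0.6415916  -0.01492092  0.04      ]
[ 0.54896582 -0.02219694  0.04      ]
[0.47553072 0.01882674 0.04      ]
[ 0.63806543 -0.01001516  0.        ] [ 0.64651125 -0.02005775  0.048     ]
```

View pics/crop0.png

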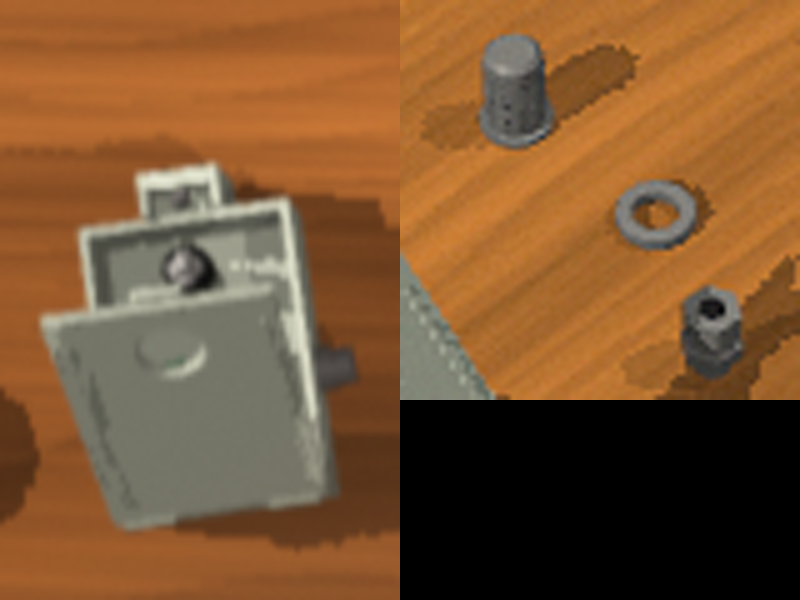

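The crop confirms the choice: the tall ribbed barrel with a foot flange (side about (293,222)) is the cap, next to the flat ring and the hexagonal gland with its dark hole. The collar shows at about top (217.4,223.6). The far rim corners are at about (196.4,216.4) and (238,210).

```bash
cat >> h.py <<'E'
def rows_to(target,yaw):
    "tool-frame shift and turn to a tool-down pose with tool x at world angle yaw"
    s=robot.sense(); q=s['eef_rot']; R=Ro.from_quat([q[1],q[2],q[3],q[0]])
    Rt=Ro.from_matrix([[np.cos(yaw),np.sin(yaw),0],[np.sin(yaw),-np.cos(yaw),0],[0,0,-1]])
    return np.round(R.inv().apply(np.array(target)-s['ee_pos']),4),np.round((R.inv()*Rt).as_rotvec(),4)
E
python3 - <<'E'
from h import *
L=lambda n:[np.load(n+'0.npz')['arr_%d'%i] for i in range(4)]
T,S=L('top'),L('side')
c=lambda x,y:(180+x/5,170+y/5)
st=ray(T,*c(187,268),.066); print('stud',st)
a=ray(T,*c(78,232),.054);b=ray(T,*c(292,200),.054);h=ray(T,*c(120,528),.058);k=ray(T,*c(332,497),.058);print(a,b,h,k)
d=(a-b)[:2];yaw=np.arctan2(-d[0],d[1]);d=(h-k)[:2];yaw2=np.arctan2(-d[0],d[1]);print('yaw',yaw,yaw2)
m=(a+b)/2;n=(h+k)/2;print('axis yaw',np.arctan2(*(m-n)[[1,0]]),m,n,(m+n)/2, np.linalg.norm(m-n))
x=np.array([np.cos(yaw),np.sin(yaw),0]);print('origin from stud',st-.042*x)
# lid angle: far lid edge corners top view on hinge-based guess
e=(ray(T,*c(42,318),.16)+ray(T,*c(272,290),.16))/2; print('far lid edge if z=.16',e,(e-n)@x)
# cap: contour in top & side
print('cap side base',ray(S,293,230,0),'top',ray(S,292.6,216,.048))
for nm,C,(u,v) in(('t',T,(317,183)),('s',S,(293,222))):
    im=C[0][v-25:v+25,u-25:u+25].astype(int); sat=im.max(2)-im.min(2); mk=(sat<25).astype(np.uint8)
    n_,l,stt,ce=cv2.connectedComponentsWithStats(mk); i=1+stt[1:,4].argmax(); print(nm,stt[i],ce[i]+[u-25,v-25], 'ray', ray(C,*(ce[i]+[u-25,v-25]),.026))
E
```

```text
stud [0.5322725  0.21625941 0.066     ]
[0.5495193  0.27051951 0.054     ] [0.56781127 0.17009151 0.054     ] [0.41011152 0.24303347 0.058     ] [0.42727307 0.14492601 0.058     ]
yaw 0.1801651970882749 0.17317389093201407
axis yaw 0.1859057708609161 [0.55866529 0.22030551 0.054     ] [0.41869229 0.19397974 0.058     ] [0.48867879 0.20714263 0.056     ] 0.142483278741894
origin from stud [0.4909523  0.20873334 0.066     ]
far lid edge if z=.16 [0.50399786 0.21273521 0.16      ] 0.08728565275700804
cap side base [ 0.64280518 -0.0143173   0.        ] top [ 0.64240845 -0.01508185  0.048     ]
t [ 19  18  13  15 152] [317.05263158 183.46710526] ray [ 0.64336748 -0.01523777  0.026     ]
s [ 18  15  15  22 259] [292.56370656 223.06177606] ray [ 0.64162721 -0.0131554   0.026     ]
```

```bash
python3 -c "
from h import *
print(rows_to([.488,.2075,.25],.18))"
```

```text
(array([ 0.5268, -0.635 ,  0.0007]), array([-1.600e-03, -1.000e-04,  1.079e-01]))
```

```bash
python3 -m handwheel '[0.03,-0.036,0,0,0,0, 0.06,-0.073,0,0,0,0, 0.09,-0.109,0,0,0,0, 0.12,-0.145,0,0,0,0, 0.15,-0.181,0,0,0,0, 0.18,-0.218,0,0,0,0, 0.21,-0.254,0,0,0,0, 0.24,-0.29,0,0,0,0]' 0 40
python3 -m handwheel '[0.03,-0.036,0,0,0,0, 0.06,-0.073,0,0,0,0, 0.09,-0.109,0,0,0,0, 0.12,-0.145,0,0,0,0, 0.15,-0.181,0,0,0,0, 0.18,-0.218,0,0,0,0, 0.21,-0.254,0,0,0,0.05, 0.24,-0.29,0,0,0,0.1]'
python3 -c "
from h import *
print(rows_to([.488,.2075,.25],.18))"
```

```text
time: 0.9
ee_pos: [0.3111, -0.2032, 0.2501]
eef_rot: [-0.0, 0.99, 0.143, 0.0]
force: [0.2, -0.3, 0.3]
opening: 0.003
gripper_force: 0.0
time: 1.7
ee_pos: [0.4589, 0.1431, 0.25]
eef_rot: [0.0, 0.996, 0.093, -0.0]
force: [-0.1, -0.3, -0.0]
opening: -0.001
gripper_force: 0.0
(array([ 0.0405, -0.0579,  0.    ]), array([0.0005, 0.0003, 0.0065]))
```

```bash
python3 -m handwheel '[0.02,-0.029,0,0,0,0, 0.0405,-0.058,0,0,0,0.006, 0.0405,-0.058,0.025,0,0,0.006, 0.0405,-0.058,0.05,0,0,0.006, 0.0405,-0.058,0.07,0,0,0.006, 0.0405,-0.058,0.08,0,0,0.006, 0.0405,-0.058,0.09,0,0,0.006, 0.0405,-0.058,0.1,0,0,0.006]'
python3 -m handwheel '[0,0,0.01,0,0,0, 0,0,0.02,0,0,0, 0,0,0.03,0,0,0, 0,0,0.04,0,0,0, 0,0,0.05,0,0,0, 0,0,0.058,0,0,0, 0,0,0.062,0,0,0, 0,0,0.062,0,0,0]'
```

```text
time: 2.5
ee_pos: [0.4885, 0.2059, 0.1503]
eef_rot: [-0.0, 0.996, 0.091, 0.001]
force: [1.2, 1.5, 4.5]
opening: -0.0
gripper_force: 2.6
time: 3.3
ee_pos: [0.4871, 0.2053, 0.0874]
eef_rot: [0.0, 0.996, 0.091, -0.001]
force: [-0.2, 0.1, 0.1]
opening: 0.006
gripper_force: 0.0
```

```bash
python3 -m handwheel '[0,0,0.003,0,0,0, 0,0,0.005,0,0,0, 0,0,0.007,0,0,0, 0,0,0.009,0,0,0, 0,0,0.009,0,0,0]'
```

```text
time: 3.8
ee_pos: [0.4879, 0.2056, 0.0795]
eef_rot: [-0.0, 0.996, 0.091, 0.0]
force: [0.0, -0.1, -0.3]
opening: 0.0
gripper_force: 0.0
```

```bash
python3 -m handwheel '[0,0,0.001,0,0,0, 0,0,0.001,0,0,0]'; python3 - <<'E'
from h import *
c=grab('side'); save('side1.png',cv2.resize(c[0][220:360,190:350],(800,700))[:600])
E
```

```text
time: 4.0
ee_pos: [0.4879, 0.2056, 0.0789]
eef_rot: [-0.0, 0.996, 0.091, 0.0]
force: [-1.1, -0.8, 5.9]
opening: -0.001
gripper_force: 3.0
```

View pics/side1.png

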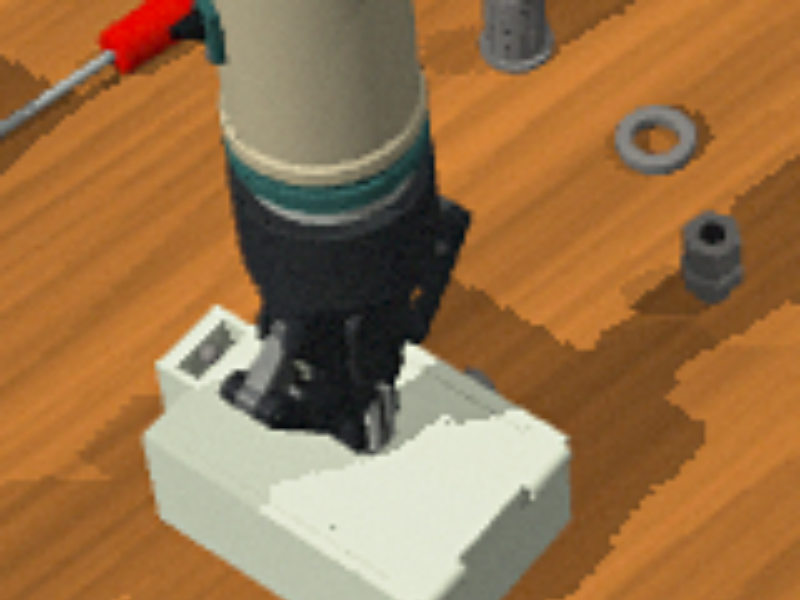

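The lid lies flat and flush on the box, and contact at tip z = 0.060 matches fully shut. I'll press a little more to be sure of the catch, then lift off.

```bash
python3 -m handwheel '[0,0,0.001,0,0,0, 0,0,0.002,0,0,0, 0,0,0.002,0,0,0, 0,0,0.002,0,0,0]'; 
python3 -m handwheel '[0,0,-0.02,0,0,0, 0,0,-0.06,0,0,0, 0,0,-0.1,0,0,0, 0,0,-0.1,0,0,0]' 0.0854
python3 - <<'E'
from h import *
print(rows_to([.643,-.0148,.18],0))
E
```

```text
time: 4.45
ee_pos: [0.4879, 0.2056, 0.0787]
eef_rot: [-0.0, 0.996, 0.091, 0.001]
force: [-4.7, -0.7, 18.9]
opening: 0.003
gripper_force: 9.2
time: 4.85
ee_pos: [0.4912, 0.2066, 0.1815]
eef_rot: [-0.001, 0.996, 0.091, 0.006]
force: [0.9, 0.4, 0.4]
opening: 0.684
gripper_force: 0.0
(array([0.1092, 0.2452, 0.0025]), array([-0.002 , -0.0112,  0.1819]))
```

```bash
python3 -m handwheel '[0.018,0.041,0,0,0,0.03, 0.036,0.082,0,0,0,0.06, 0.054,0.123,0,0,0,0.09, 0.072,0.164,0,0,0,0.12, 0.09,0.205,0,0,0,0.15, 0.11,0.246,0,0,0,0.18, 0.11,0.246,0,0,0,0.18, 0.11,0.246,0,0,0,0.18]'
python3 - <<'E'
from h import *
c=grab('wrist'); save('wrist0.png',c[0]); T=grab('top'); S=grab('side')
print(rows_to([.643,-.0148,.18],0), proj(c,[.643,-.0148,.048]),proj(c,[.643,-.0148,0]))
# fresh stud measure: dark/bright stud pixels in top & side saved side by side
m=np.zeros((480,800,3),np.uint8)
m[:400,:400]=cv2.resize(T[0][190:240,190:240],(400,400),interpolation=cv2.INTER_CUBIC)
m[:400,400:]=cv2.resize(S[0][265:315,225:275],(400,400),interpolation=cv2.INTER_CUBIC)
save('stud.png',m); print(proj(T,[.532,.216,.062]),proj(S,[.532,.216,.062]))
E
```

```text
time: 5.65
ee_pos: [0.6401, -0.0174, 0.1746]
eef_rot: [-0.0, 1.0, -0.0, -0.001]
force: [-0.1, 0.7, -0.6]
opening: 1.003
gripper_force: 0.0
(array([ 0.0036, -0.0006, -0.0043]), array([-0.0006,  0.0018,  0.0028])) [313.991505   226.05666678] [314.30745182 210.47021128]
[217.77950174 223.94405838] [244.85588129 296.54602857]
```

View pics/wrist0.png

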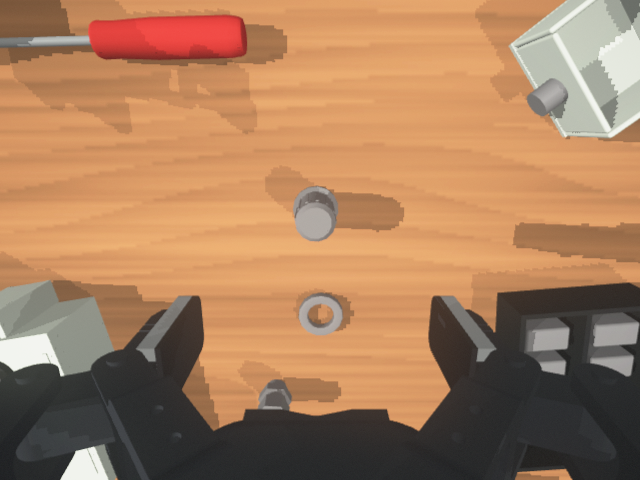

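View pics/stud.png

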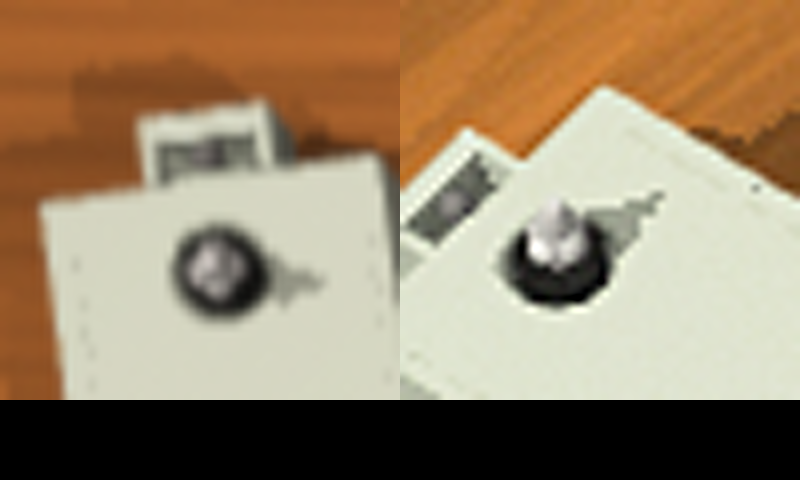

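The lid is shut with the stud up through the hole: the collar centre is at top (217.2,223.6) and side (244.2,296.6), within about 1 mm of the prediction. The wrist view shows the cap top at (316,222) and its flange at about (316,205), so the cap is a few mm farther in x than estimated.

```bash
python3 -m handwheel '[0.004,0,0.03,0,0,0.003, 0.004,0,0.05,0,0,0.003, 0.004,0,0.05,0,0,0.003]'
python3 - <<'E'
from h import *
c=grab('wrist'); im=c[0]; p=proj(c,[.6445,-.0155,.048]).astype(int); print(p)
w=60; x0,y0=p[0]-w,p[1]-w; q=im[y0:p[1]+w,x0:p[0]+w].astype(int); mk=((q.max(2)-q.min(2)<20)&(q.min(2)>120)).astype(np.uint8)
n,l,s,ce=cv2.connectedComponentsWithStats(mk); i=1+s[1:,4].argmax(); print(s[i]); 
cn=max(cv2.findContours((l==i).astype(np.uint8),0,1)[0],key=len); e=cv2.fitEllipse(cn); print(e); u,v=e[0][0]+x0,e[0][1]+y0
print(u,v,ray(c,u,v,.048)); print(rows_to([.643,-.0148,.028],0))
save('wrist1.png',np.hstack([cv2.resize(q.astype(np.uint8),None,fx=3,fy=3),cv2.resize(cv2.cvtColor((l==i).astype(np.uint8)*255,cv2.COLOR_GRAY2RGB),None,fx=3,fy=3)]))
E
```

```text
time: 6.1
ee_pos: [0.6415, -0.0148, 0.1234]
eef_rot: [-0.0, 1.0, 0.0, -0.003]
force: [-0.6, 0.1, -0.0]
opening: 1.004
gripper_force: 0.0
[319 249]
[  36   34   46   47 1666]
((58.66828536987305, 56.42205047607422), (44.11258316040039, 46.6143684387207), 156.26678466796875)
317.66828536987305 245.42205047607422 [ 0.64681388 -0.01444026  0.048     ]
(array([ 0.0006, -0.0003,  0.0972]), array([-0.0005,  0.0036,  0.0005]))
```

```bash
python3 -m handwheel '[0.0025,0,0.03,0,0,0, 0.0025,0,0.06,0,0,0, 0.0025,0,0.08,0,0,0, 0.0025,0,0.09,0,0,0, 0.0025,0,0.097,0,0,0, 0.0025,0,0.097,0,0,0, 0.0025,0,0.097,0,0,0]'
python3 -m handwheel '[0,0,0,0,0,0, 0,0,0,0,0,0, 0,0,0,0,0,0, 0,0,0,0,0,0, 0,0,0,0,0,0, 0,0,0,0,0,0, 0,0,0,0,0,0, 0,0,0,0,0,0]' 0.02 60
```

```text
time: 6.85
ee_pos: [0.6479, -0.0165, 0.0306]
eef_rot: [0.0, 1.0, -0.001, 0.001]
force: [-0.0, 0.3, 0.5]
opening: 0.999
gripper_force: 0.0
time: 7.65
ee_pos: [0.6474, -0.0166, 0.0298]
eef_rot: [0.0, 1.0, -0.001, 0.001]
force: [-0.1, -0.2, 5.3]
opening: 0.315
gripper_force: 59.3
```

```bash
python3 -m handwheel '[0,0,-0.03,0,0,0, 0,0,-0.08,0,0,0, 0,0,-0.13,0,0,0, 0,0,-0.17,0,0,0, 0,0,-0.17,0,0,0]'
python3 - <<'E'
from h import *
s=robot.sense(); c=grab('wrist'); save('wrist2.png',c[0]); print(s['ee_pos'],s['opening'],s['gripper_force'])
print(proj(c,s['ee_pos']+[0,0,.020]))
print(rows_to([.532,.216,.18],.18))
E
```

```text
time: 8.15
ee_pos: [0.6503, -0.0169, 0.2059]
eef_rot: [0.001, 1.0, -0.001, 0.006]
force: [0.3, -0.1, 0.2]
opening: 0.314
gripper_force: 59.0
[ 0.65031051 -0.01689869  0.20591487] 0.31368361844098624 59.00762865170692
[320.09729709 356.64734968]
(array([-0.1169, -0.2326,  0.0214]), array([ 0.0015, -0.0061, -0.1811]))
```

View pics/wrist2.png

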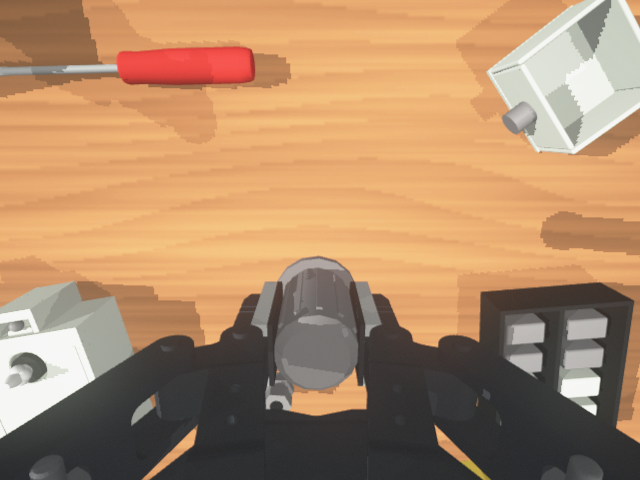

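The cap is held upright, its top disc at about (317,352), with the stud visible at lower left. Next I'll go above the stud and compare cap and stud in the same wrist view.

```bash
python3 -m handwheel '[-0.019,-0.038,0,0,0,-0.03, -0.038,-0.076,0,0,0,-0.06, -0.057,-0.114,0,0,0,-0.09, -0.077,-0.152,0,0,0,-0.12, -0.096,-0.19,0,0,0,-0.15, -0.116,-0.232,0,0,0,-0.18, -0.116,-0.232,0.03,0,0,-0.18, -0.116,-0.232,0.05,0,0,-0.18]'
python3 -m handwheel '[0,0,0,0,0,0, 0,0,0,0,0,0, 0,0,0,0,0,0]'
python3 - <<'E'
from h import *
s=robot.sense(); c=grab('wrist'); save('wrist3.png',c[0]); np.savez('w3',*c,s['ee_pos']); S=grab('side'); np.savez('s3',*S);print(s['ee_pos'],s['eef_rot'],s['opening'])
print(proj(c,s['ee_pos']+[0,0,.0182]),proj(c,[.532,.216,.062]),proj(c,[.532,.216,.083]))
print(rows_to([.532,.216,.15],.18))
E
```

```text
time: 9.0
ee_pos: [0.5284, 0.2168, 0.1461]
eef_rot: [0.0, 0.996, 0.091, -0.002]
force: [0.8, -0.3, -0.2]
opening: 0.316
gripper_force: 59.1
time: 9.3
ee_pos: [0.5318, 0.2154, 0.1496]
eef_rot: [0.0, 0.996, 0.089, 0.0]
force: [0.3, 0.1, 0.1]
opening: 0.312
gripper_force: 59.1
[0.53181348 0.21539493 0.14955475] [1.61133324e-05 9.96035185e-01 8.89597679e-02 2.62994682e-04] 0.31151293877040354
[320.16532332 354.699894  ] [317.17863914 248.67744477] [317.32040338 261.12139033]
(array([ 0.    , -0.0006,  0.0001]), array([-0.0001, -0.0018, -0.0019]))
```

View pics/wrist3.png

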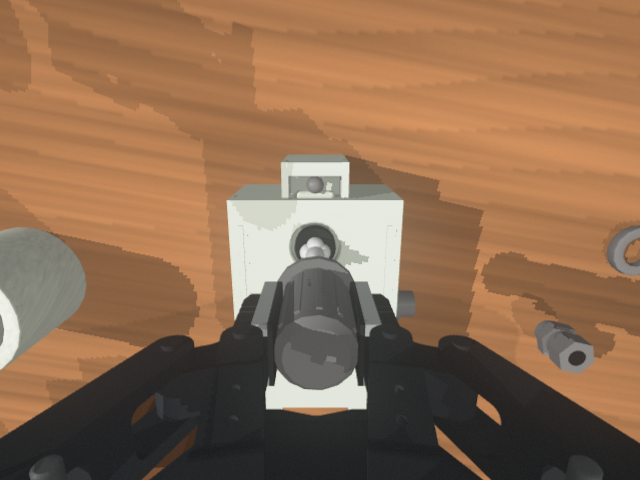

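The stud and its hole are visible just above the cap in the image: hole columns about 291–338, top row 222. The cap's top disc spans columns about 275–358, down to row 390. I'll zoom in once to read the edges.

```bash
python3 - <<'E'
from h import *
im=np.load('w3.npz')['arr_0']
z=cv2.resize(im[215:395,260:380],None,fx=5,fy=5,interpolation=cv2.INTER_CUBIC) # 600x900
a=z[:450]; b=z[450:]  
m=np.zeros((500,800,3),np.uint8)
f=4
z=lambda y0,y1,x0,x1:cv2.resize(im[y0:y1,x0:x1],None,fx=f,fy=f,interpolation=cv2.INTER_CUBIC)
m[:440,:400]=z(215,325,266,366); m[:440,400:]=z(290,400,266,366)
save('z3.png',m)
E
```

```text
(no output)
```

View pics/z3.png

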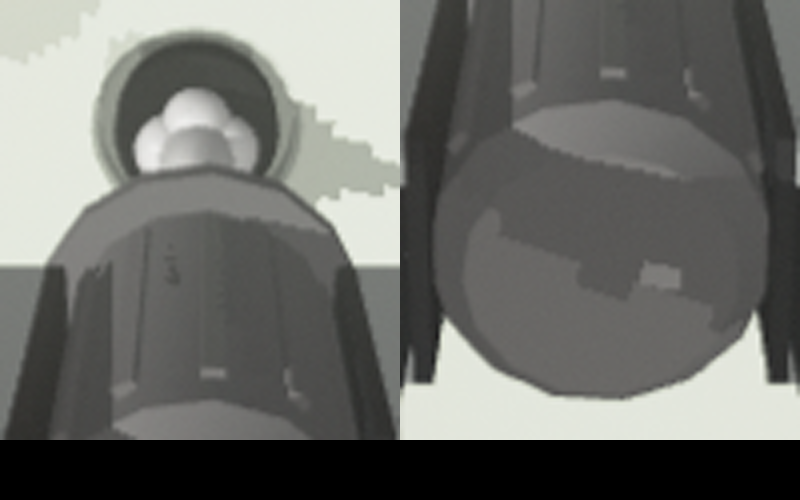

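```bash
python3 - <<'E'
from h import *
d=np.load('w3.npz'); c=[d['arr_%d'%i] for i in range(4)]; ee=d['arr_4']
x=np.array([np.cos(.179),np.sin(.179),0]); y=np.array([-x[1],x[0],0])
f=lambda P:np.round([(P-ee)@x*1e3,(P-ee)@y*1e3],2)
L=lambda a,b:(266+(a+.5)/4-.5,215+(b+.5)/4-.5); Rr=lambda a,b:(266+(a-400+.5)/4-.5,290+(b+.5)/4-.5)
print('collar top edge r12',f(ray(c,*L(196,37),.062)),'L',f(ray(c,*L(115,117),.062)),'R',f(ray(c,*L(278,117),.062)))
print('hole top r14.5',f(ray(c,*L(196,28),.060)),'L',f(ray(c,*L(94,112),.06)),'R',f(ray(c,*L(299,112),.06)))
zt=ee[2]+.0182; zm=ee[2]-.0298
print('disc top',f(ray(c,*Rr(605,100),zt)),'bot',f(ray(c,*Rr(615,399),zt)),'L',f(ray(c,*Rr(434,225),zt)),'R',f(ray(c,*Rr(769,225),zt)))
print('flange top r18 bottom edge',f(ray(c,*L(205,167),zm)),'upper face',f(ray(c,*L(205,175),zm+.0035)))
# side view: cap visible? predicted pixels
s=np.load('s3.npz'); S=[s['arr_%d'%i] for i in range(4)]
print(proj(S,ee-[0,0,.0298]),proj(S,[.532,.216,.083]))
E
```

```text
collar top edge r12 [15.14  2.03] L [ 3.21 13.74] R [ 3.21 -9.8 ]
hole top r14.5 [15.95  2.04] L [ 3.34 16.9 ] R [  3.34 -12.96]
disc top [13.93  1.05] bot [-12.82   0.21] L [ 3.14 14.37] R [  3.15 -11.75]
flange top r18 bottom edge [15.83  0.91] upper face [16.18  0.92]
[242.37299411 279.11391863] [243.86692368 290.38853201]
```

The top and side cameras put the needed shift at about +4.5 mm in tool x, and the wrist view at +1 to +5 mm. I'll shift +3.7 mm in x and −0.6 mm in y, lower until the mouth is just above the stud, and check both views.

```bash
python3 -m handwheel '[0.0037,-0.0006,0,0,0,0, 0.0037,-0.0006,0.01,0,0,0, 0.0037,-0.0006,0.02,0,0,0, 0.0037,-0.0006,0.026,0,0,0, 0.0037,-0.0006,0.026,0,0,0, 0.0037,-0.0006,0.026,0,0,0]'
python3 - <<'E'
from h import *
s=robot.sense(); ee=s['ee_pos']; print(ee,s['force'],s['opening'])
c=grab('wrist'); S=grab('side'); np.savez('w4',*c,ee); np.savez('s4',*S)
z=lambda im,y0,x0,h,w,f:cv2.resize(im[y0:y0+h,x0:x0+w],None,fx=f,fy=f,interpolation=cv2.INTER_CUBIC)
m=np.zeros((600,800,3),np.uint8); m[:600,:400]=z(c[0],210,266,150,100,4); m[:480,400:]=z(S[0],255,222,60,50,8)
save('z4.png',m)
x=np.array([np.cos(.179),np.sin(.179),0])
for o in(0,-.004): print(o,proj(S,ee+o*x-[0,0,.0298]), proj(S,ee+o*x+[0,0,.0182]))
E
```

```text
time: 10.0
ee_pos: [0.5346, 0.2168, 0.1228]
eef_rot: [0.0, 0.996, 0.089, -0.0]
force: [-0.9, -0.4, -0.5]
opening: 0.322
gripper_force: 59.1
[0.53456125 0.21682272 0.12283346] [-0.94797168 -0.42690367 -0.51003865] 0.3217880289572346
0 [242.25887625 286.88377411] [239.84092561 272.0232693 ]
-0.004 [243.7769802  287.81793586] [241.40120852 272.96568934]
```

View pics/z4.png

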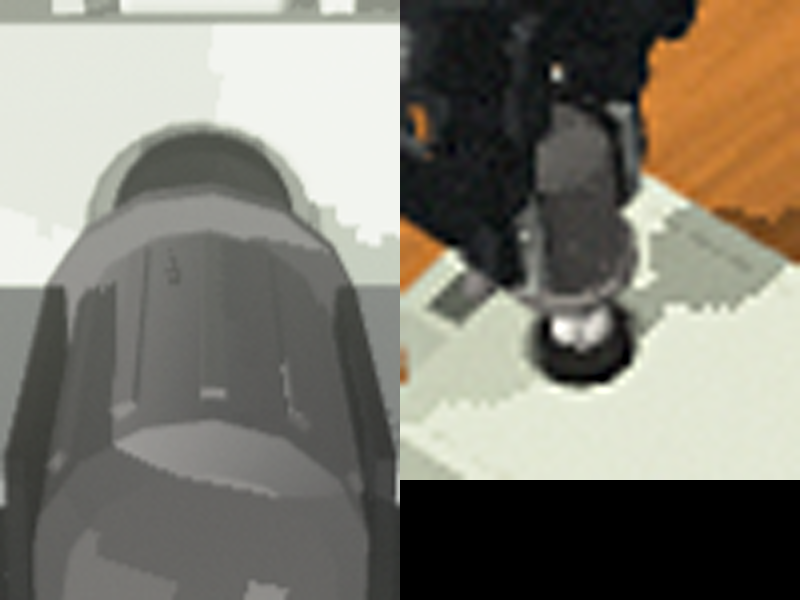

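In the wrist crop, the flange arc at (205,190) sits below the collar and hole tops at (200,135) and (200,123). In the side crop, the flange is centred at about (568,250) above the collar at (583,340), so the cap is nearly coaxial, within 1–2 mm or so. From here I'll lower slowly and watch the force.

```bash
python3 -m handwheel '[0,0,0.003,0,0,0, 0,0,0.006,0,0,0, 0,0,0.009,0,0,0, 0,0,0.011,0,0,0, 0,0,0.011,0,0,0]'
python3 -m handwheel '[0,0,0.002,0,0,0, 0,0,0.002,0,0,0]'
python3 -m handwheel '[0,0,0.002,0,0,0, 0,0,0.002,0,0,0]'
python3 - <<'E'
from h import *
d=np.load('w4.npz'); c=[d['arr_%d'%i] for i in range(4)]; ee=d['arr_4']
x=np.array([np.cos(.179),np.sin(.179),0]); y=np.array([-x[1],x[0],0])
f=lambda P:np.round([(P-ee)@x*1e3,(P-ee)@y*1e3],2)
L=lambda a,b:(266+(a+.5)/4-.5,210+(b+.5)/4-.5)
C=-c[2].T@c[3]; print('cam rel',f(C),C[2]-ee[2],'axis',c[2][2])
print('collar top',f(ray(c,*L(203,135),.062)),'hole top',f(ray(c,*L(203,123),.06)),'L',f(ray(c,*L(86,220),.06)),'R',f(ray(c,*L(320,220),.06)),'flange',f(ray(c,*L(205,189),ee[2]-.0298)))
E
```

```text
time: 10.6
ee_pos: [0.5345, 0.2168, 0.1118]
eef_rot: [0.0, 0.996, 0.089, -0.0]
force: [0.2, 0.7, -0.2]
opening: 0.315
gripper_force: 59.1
time: 10.8
ee_pos: [0.5347, 0.2168, 0.11]
eef_rot: [0.0, 0.996, 0.089, -0.0]
force: [0.5, -0.4, -0.7]
opening: 0.315
gripper_force: 59.1
time: 11.0
ee_pos: [0.5347, 0.2168, 0.1081]
eef_rot: [0.0, 0.996, 0.089, -0.0]
force: [-0.3, -0.7, -0.1]
opening: 0.314
gripper_force: 59.1
cam rel [69.72  1.43] 0.12315745381985725 axis [-0.27177058 -0.04942477 -0.96109206]
collar top [11.83  1.06] hole top [12.8   1.06] L [-0.35 16.2 ] R [ -0.33 -14.11] flange [15.6   0.91]
```

The mouth is now 5 mm below the stud's tip with no force, so the stud is in the bore. The wrist edges suggest about 1 mm more in x.

```bash
python3 -m handwheel '[0.001,0,0.002,0,0,0, 0.001,0,0.004,0,0,0, 0.001,0,0.004,0,0,0]'
python3 -m handwheel '[0,0,0.001,0,0,0, 0,0,0.002,0,0,0, 0,0,0.002,0,0,0]'
python3 -m handwheel '[0,0,0.001,0,0,0, 0,0,0.002,0,0,0, 0,0,0.002,0,0,0]'
```

```text
time: 11.3
ee_pos: [0.5355, 0.217, 0.1039]
eef_rot: [0.0, 0.996, 0.089, -0.0]
force: [-0.4, 0.1, -0.4]
opening: 0.314
gripper_force: 59.1
time: 11.6
ee_pos: [0.5355, 0.217, 0.1024]
eef_rot: [0.0, 0.996, 0.089, -0.0]
force: [-1.3, 0.2, 1.9]
opening: 0.322
gripper_force: 59.4
time: 11.9
ee_pos: [0.5348, 0.2167, 0.1008]
eef_rot: [0.0, 0.996, 0.089, -0.001]
force: [-3.0, -1.2, 5.3]
opening: 0.318
gripper_force: 59.9
```

```bash
python3 -m handwheel '[-0.001,0,0,0,0,0, -0.001,0,0.001,0,0,0, -0.001,0,0.001,0,0,0]'
python3 -m handwheel '[0,0,0.001,0,0,0, 0,0,0.002,0,0,0, 0,0,0.002,0,0,0]'
python3 -m handwheel '[0,0,0.001,0,0,0, 0,0,0.002,0,0,0, 0,0,0.002,0,0,0]'
```

```text
time: 12.2
ee_pos: [0.5345, 0.2166, 0.1001]
eef_rot: [0.0, 0.996, 0.089, -0.0]
force: [-1.6, -1.1, 7.1]
opening: 0.314
gripper_force: 60.0
time: 12.5
ee_pos: [0.5343, 0.2166, 0.098]
eef_rot: [0.0, 0.996, 0.089, -0.0]
force: [-2.4, -1.5, 5.9]
opening: 0.318
gripper_force: 59.9
time: 12.8
ee_pos: [0.5342, 0.2165, 0.0951]
eef_rot: [0.0, 0.996, 0.089, -0.0]
force: [-2.9, -0.1, 1.1]
opening: 0.317
gripper_force: 59.4
```

```bash
python3 -m handwheel '[-0.001,0,0.001,0,0,0, -0.001,0,0.002,0,0,0, -0.001,0,0.002,0,0,0]'
python3 -m handwheel '[0,0,0.001,0,0,0, 0,0,0.001,0,0,0, 0,0,0.001,0,0,0]'
python3 -m handwheel '[0,0,0.001,0,0,0, 0,0,0.001,0,0,0, 0,0,0.001,0,0,0]'
```

```text
time: 13.1
ee_pos: [0.5339, 0.2166, 0.0926]
eef_rot: [0.0, 0.996, 0.089, -0.0]
force: [0.9, -1.8, -2.9]
opening: 0.312
gripper_force: 59.1
time: 13.4
ee_pos: [0.5339, 0.2168, 0.0922]
eef_rot: [-0.0, 0.996, 0.089, 0.0]
force: [-0.2, 0.0, -2.5]
opening: 0.314
gripper_force: 59.1
time: 13.7
ee_pos: [0.534, 0.2168, 0.0918]
eef_rot: [-0.0, 0.996, 0.089, 0.0]
force: [-0.9, -0.9, 3.6]
opening: 0.317
gripper_force: 59.6
```

```bash
python3 -m handwheel '[0,0,0.001,0,0,0, 0,0,0.001,0,0,0, 0,0,0.001,0,0,0]'
python3 -m handwheel '[0,0,0.001,0,0,0, 0,0,0.001,0,0,0, 0,0,0.001,0,0,0]'
```

```text
time: 14.0
ee_pos: [0.534, 0.2169, 0.0917]
eef_rot: [-0.0, 0.996, 0.089, 0.001]
force: [-2.0, -0.5, 10.0]
opening: 0.313
gripper_force: 60.5
time: 14.3
ee_pos: [0.534, 0.2169, 0.0917]
eef_rot: [-0.0, 0.996, 0.089, 0.001]
force: [-3.4, -0.9, 15.2]
opening: 0.319
gripper_force: 61.1
```

```bash
python3 -m handwheel '[0,0,0.0005,0,0,0, 0,0,0.0005,0,0,0, 0,0,0.0005,0,0,0, 0,0,0.0005,0,0,0]' && python3 -c "
from plant import robot
s=robot.sense(); print(s['ee_pos'],s['force'],s['ft_torque'])
if s['force'][2]>10: print(robot.hand_in())"
```

```text
time: 14.7
ee_pos: [0.534, 0.2169, 0.0917]
eef_rot: [-0.0, 0.996, 0.089, 0.001]
force: [-4.9, -1.5, 18.5]
opening: 0.316
gripper_force: 61.2
[0.53402979 0.21687167 0.09170211] [-4.87636287 -1.51255875 18.49882039] [-0.28828527  0.83345417 -0.04087994]
the job is handed in; nothing more can be done
None
```

The job is handed in at about 14.7 s: the lid is pushed shut, and the cap is snapped onto the stud and still gripped and pressed down with about 18 N, going by force and height readings rather than a final picture; no verdict was returned.

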